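Turn the turntable by its arm to bring the dosing cup under the dispenser

ROBOT

A 7-joint arm with a two-finger parallel gripper is mounted at the origin on the work surface. World frame = base frame: x ahead of the robot, y to its left, z up, the work surface at z = 0. Lengths are in m, angles in rad, forces in N, time in s.
With the tool pointing down it reaches from about 0.35 to 0.9 m from the base axis. Payload 19.9 kg.
Tool frame: the origin (TCP) lies midway between the tips of the shut fingers; the grasp point (between the pads) lies 19 mm behind it; z points along the fingers, y is the line along which they close (so a half turn about z gives the same grasp; the last joint's range is limited). The gripper opens to 85 mm and grips with 20 to 120 N. Pads are 22 mm wide; open, the fingers measure 114 mm over their backs; the gripper's body (76 mm by 85 mm) begins 54 mm behind the grasp point. The pads swing forward as they close: fully open they stand 13 mm farther back than shut.
Start: joints at [1.258, 0.417, -0.01, 1.614, 0.005, 1.111, -0.053], TCP at [0.168, -0.602, 0.231] pointing down, gripper open.
Joint ranges: [-2.81, 2.81], [-0.39, 2.02], [-1.27, 1.25], [0.06, 2.57], [-1.19, 4.33], [0.19, 2], [-2.82, 2.82]. Speed limits (rad/s): [1.89, 1.89, 2.39, 2.39, 3.01, 3.01, 3.01].

INTERFACE

Orientations are given as a unit quaternion [w, x, y, z].
In Python, from cell import state, grab_frame, sign_off, cut_out gives the robot as it stands.
- The arm moves only by the shell command python3 -m pendant 'ROWS' [OPENING] [FORCE]. ROWS is JSON, a list of rows, each a list of 4 numbers: the shift along the tool's x, y, z in m, then the turn about the tool's z in degrees. A call has 1 to 10 rows; each row shifts and turns the commanded pose from where the row before left it, along the tool's axes as they then stand; what a row does not reach is not made up. A row lasts 1/12 s, in which the tool goes at most 41.7 mm and 7.16 degrees, less where a joint would pass 70% of its speed; a pose out of reach is approached as far as the arm can. A call with a gripper value outside its range is refused whole. OPENING is the opening, from 0 (shut) to 1 (fully open), set as the call begins (- or left out, the last holds). The fingers move at their own pace and stop on an object; FORCE is the grip in N (left out, the last holds). Time passes only in rows, so rows that do not move let the fingers close. It gives the time, the measured TCP pose, the force, the opening and the grip force at its end, in the units of the state.
- state(): the state, without advancing time (a new reading comes with each control period).
- grab_frame(name): name is "scene" or "top"; returns a dict with "frame" (420x560x3 uint8, red, green, blue), "intrinsics" (3x3 intrinsics, pixels), "R" (3x3) and "t" (3): a world point X has camera coordinates R X + t. Camera axes: x right, y down, z forward; pixel columns grow to the right and rows downward; lengths in m; the calibration is good to about 2 mm. A picture is of the moment at which its call begins. There is no depth.
- sign_off(): hands the job in; it is judged then, once.
Trained networks look in a picture, given as the dict that the camera call returned (one of the last four; its "shot" number tells which), for a name from the list of things; names that differ only in an ending like _2 or _b are one class to them, and where a whole thing is asked for, a point or a joint stands for the part that bears it (a point fixed in the world has none). Each returns a list of dicts, best first, with "p" (0 to 1); they miss things now and then, are a little off and sometimes report something else, mostly with a low value. They report only what shows in the picture. A call takes as long as a camera call. They do not tell look-alikes from the thing itself.
- cut_out(picture, label): "region" (420x560 bool, what is visible of it) and "position" ([row, column] in pixels, amid what is visible of it).
The state is a dict: "time": time; "joint_positions": joint angles; "joint_velocities": joint speeds; "effort": joint torques, N m; "eef_pos": TCP position; "orientation": TCP orientation; "wrist_force": force on the tool from outside, world axes, zero at the start; "wrist_torque": the same for the moment, N m; "gripper_width": finger opening in m; "grasp_force": force on a finger pad.
Only numpy, scipy, OpenCV 4.12 (cv2) and the standard library are available. Lean on these libraries where they do the work, as an engineer would, in place of code of your own. Each camera call takes 0.05 s, during which the arm holds its last target. There are 200 camera calls.

TASK

Push the turntable's orange arm round gently with a closed fingertip, without gripping it, until the clear dosing cup with the blue rim stands centred under the dispenser's spout. The cup, bottle and tin must ride along standing on the turntable: do not touch or lift them, and leave the pink massager and the dispenser untouched. Finish with the turntable at rest and the finger withdrawn.

Things in the scene. Friction and masses are not known exactly. Their poses are not given: they have to be found in the camera images.
- turntable (a joint): angle of the turntable about its vertical axis (rad), 0 at the start, growing counter-clockwise seen from above; turns freely both ways for most of a full turn. Its bearing is stiff (about 0.15 N m, so 1 to 3 N at the arm) and it stays where it is left, without coasting or springing back.
- hub (a point): point on the turntable's axis, on the disc's top face, 20 mm above the drawer top. The turntable is a pale bamboo disc, 176 mm diameter, 8 mm thick, with white rim bead and black hub cap. Cup, bottle and tin stand loose on it, centres 55 mm from the axis: the tin across from the orange arm, cup and bottle 80 degrees to either side of the tin, either one on either side
- push_arm: orange plastic arm, an upright radial fin fixed to the turntable that sticks out beyond its rim: 56 mm long (from 84 to 140 mm from the axis), 10 mm thick, from 12 to 50 mm above the drawer top. Its origin is the middle of the fin, 112 mm from the axis and 31 mm above the drawer top; x points radially outward, z up. Push its flat side at about this radius; a finger there is clear of the disc
- cup: clear plastic dosing cup with a blue rim and blue floor, open on top, 40 mm across the rim, 33 mm across the foot, 35 mm tall, 15 g; origin at the centre of its underside, z up
- spout (a point): tip of the dispenser's steel spout, pointing down, 130 mm above the drawer top and 55 mm (horizontally) from the turntable's axis, so that the seats pass under it. All things on the turntable pass below it
- dispenser: frosted plastic push dispenser on a fixed white stub of wall, 90 mm wide, 270 mm high. Origin on the drawer top below the spout; x points from the turntable's axis to the wall, whose face is 92 mm from the origin; tank 70 mm wide, 35 to 92 mm along x, 140 to 265 mm high. The orange arm starts on the far side of the turntable from the spout, within 25 degrees
- bottle: closed brown plastic bottle with white cap and paper label, 45 mm diameter, 90 mm tall, 110 g; origin at the centre of its underside
- tin: small round steel tin, 50 mm diameter, 22 mm tall; origin at the centre of its underside
- massager: pink hard silicone massager shaped like a pawn, 54 mm diameter, 77 mm tall, standing on the drawer top beside the dispenser; origin at the centre of its underside
Mind the look-alikes: they are no part of the job. What is meant by the tin is not purple or turquoise, and is the smaller of those in its own colour.

How it is judged:
On the way:
1. a finger pushes the orange arm and has turned the turntable by at least 0.4 rad (contact force between the fingers and push_arm above 0.3 N and (value of joint turntable above 0.4 rad or value of joint turntable below -0.4 rad)), for 0.05 s.
At the end, for the whole second after the job is handed in: The cup's centre is within 12 mm (horizontally) of the spout's tip; the turntable is at rest; cup, bottle and tin stand upright on the turntable (40 to 70 mm from its axis); the massager has not moved 10 mm (horizontal distance between cup and spout below 0.012 m and velocity of joint turntable between -0.05 and 0.05 rad/s and distance of massager from where it was at the start of the episode below 0.01 m and angle between each of cup, bottle, tin's own z axis and vertical below 0.1 rad and height (world z) of cup between 0.015 and 0.025 m and horizontal distance between cup and hub between 0.04 and 0.07 m and height (world z) of bottle between 0.015 and 0.025 m and horizontal distance between bottle and hub between 0.04 and 0.07 m and height (world z) of tin between 0.015 and 0.025 m and horizontal distance between tin and hub between 0.04 and 0.07 m); the robot touches nothing.
It fails at once if the arm is pushed or squeezed with more than 18 N (contact force between the fingers and push_arm above 18 N).
It fails at once if the turntable is spun faster than 1.5 rad/s (velocity of joint turntable above 1.5 rad/s or velocity of joint turntable below -1.5 rad/s).
It fails at once if the robot touches the cup, bottle, tin, massager or dispenser (contact force between any of the fingers, the arm and cup above 0.5 N or contact force between any of the fingers, the arm and bottle above 0.5 N or contact force between any of the fingers, the arm and tin above 0.5 N or contact force between any of the fingers, the arm and massager above 0.5 N or contact force between any of the fingers, the arm and dispenser above 0.5 N).
It fails at once if the cup, bottle or tin is lifted off the turntable (height (world z) of any of cup, bottle, tin above 0.035 m).
It fails at once if the cup, bottle or tin tips or falls off (angle between any of cup, bottle, tin's own z axis and vertical above 0.4 rad or height (world z) of any of cup, bottle, tin below 0.01 m).
It also fails if it takes over 46 s, if anything falls off the work surface, if the arm or the gripper's body presses on something with over 40 N, if the wrist force passes 120 N, or if a joint passes its speed limit or range.

## Working session

There is one attempt and no reset: what is moved stays moved. The work goes in short steps, Python scripts to look and compute and a shell command to move; the robot and the scene stay as the last step left them, time stands still between calls to the robot, and variables do not carry over. Pictures are saved under pics/ and viewed, at most 10 in all, crops included, and the job is handed in when it is done.

```bash
mkdir -p pics
cat > h.py <<'E'
import numpy as np,cv2
from cell import state,grab_frame,sign_off,cut_out
def ray(f,rc,z):
    K=np.array(f["intrinsics"]);R=np.array(f["R"]);t=np.array(f["t"])
    d=R.T@np.linalg.inv(K)@np.array([rc[1],rc[0],1.]);c=-R.T@t
    return (c+d*(z-c[2])/d[2])
def proj(f,X):
    p=np.array(f["intrinsics"])@(np.array(f["R"])@np.array(X)+np.array(f["t"]));return p[:2]/p[2]
E
python3 - <<'E'
from h import *
for n in("scene","top"):
    f=grab_frame(n);cv2.imwrite(f"pics/{n}0.png",f["frame"][:,:,::-1])
    print(n,"cam",-np.array(f["R"]).T@np.array(f["t"]))
    for l,z in(("turntable",.02),("push_arm",.05),("cup",.055),("bottle",.11),("tin",.042),("dispenser",.2),("massager",.077)):
        for d in cut_out(f,l)[:4]: print(l,round(d["p"],2),np.round(d["position"]),d["region"].sum(),np.round(ray(f,d["position"],z),3))
s=state();print(s["time"],s["eef_pos"],s["orientation"])
E
```

```text
scene cam [1.15957926 0.26765916 0.85342688]
turntable 0.97 [187. 236.] 1354 [ 0.582 -0.125  0.02 ]
cup 0.34 [184. 239.] 1467 [ 0.595 -0.108  0.055]
cup 0.2 [153. 241.] 80 [ 0.491 -0.157  0.055]
bottle 0.85 [178. 258.] 422 [ 0.595 -0.049  0.11 ]
tin 0.82 [210. 303.] 600 [0.591 0.077 0.042]
tin 0.79 [196. 234.] 285 [ 0.627 -0.106  0.042]
tin 0.68 [258. 185.] 362 [ 0.839 -0.118  0.042]
tin 0.67 [225. 164.] 578 [ 0.78  -0.217  0.042]
dispenser 0.86 [188. 204.] 3843 [ 0.739 -0.103  0.2  ]
massager 0.76 [232. 267.] 398 [0.71  0.034 0.077]
massager 0.3 [186. 204.] 3965 [ 0.653 -0.176  0.077]
top cam [0.57036106 0.04880874 1.06750549]
turntable 0.65 [247. 370.] 4086 [ 0.562 -0.138  0.02 ]
push_arm 0.44 [291. 386.] 184 [ 0.47  -0.166  0.05 ]
cup 0.88 [230. 389.] 315 [ 0.599 -0.171  0.055]
bottle 0.71 [248. 344.] 350 [ 0.559 -0.07   0.11 ]
tin 0.94 [222. 355.] 444 [ 0.614 -0.101  0.042]
tin 0.88 [242. 272.] 811 [0.568 0.075 0.042]
tin 0.76 [128. 365.] 450 [ 0.818 -0.119  0.042]
dispenser 0.74 [166. 379.] 2782 [ 0.71  -0.119  0.2  ]
dispenser 0.32 [247. 369.] 4079 [ 0.563 -0.104  0.2  ]
massager 0.58 [195. 301.] 464 [0.666 0.017 0.077]
0.8 [ 0.16777249 -0.60204621  0.23127733] [-1.74711520e-05  9.90780652e-01  1.35475823e-01 -2.86846792e-05]
```

Run:
```python
import cv2
a=cv2.imread("pics/top0.png");cv2.imwrite("pics/topc.png",cv2.resize(a[100:340,240:500],None,fx=2.5,fy=2.5,interpolation=2))
```

```text
(no output)
```

View pics/scene0.png

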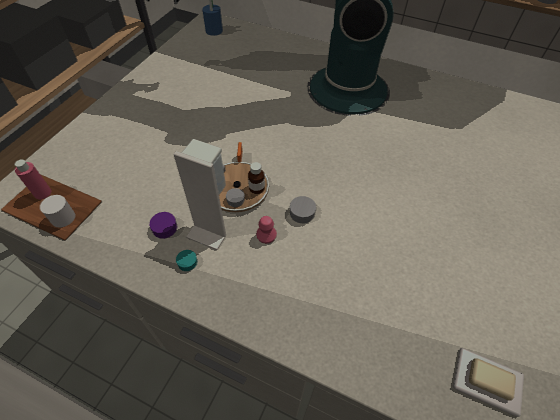

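View pics/topc.png

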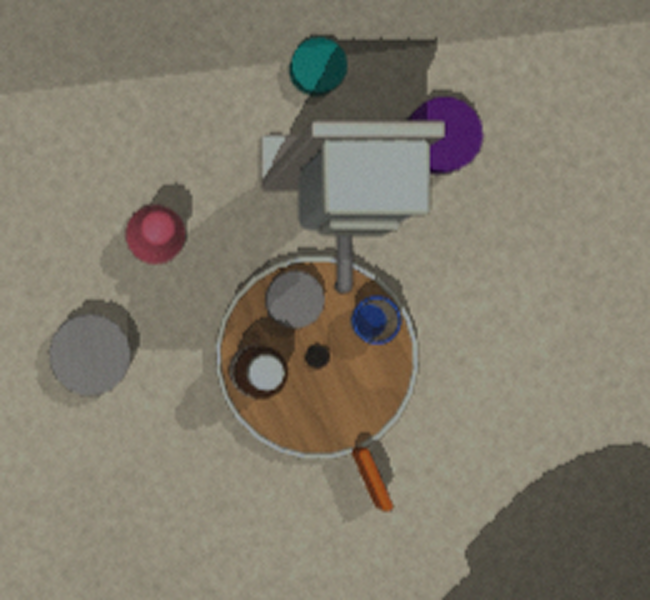

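The scene view shows the dispenser at (200,190), the turntable at (237,187), the massager at (266,230) and the orange arm behind at (239,150). The top crop shows the hub at (317,356), the arm at (373,480), the cup at (376,320) and the spout tip at (344,289).

Tin candidates in top pixels, [row, column]:
- Grey on the disc at (222,355). This is the smaller grey one and stands on the disc, so I choose it; the crop confirms it.
- Larger grey at (242,272).
- Teal at (128,365).
- Purple at (154,418).

There is only one blue-rimmed cup, one orange arm and one brown bottle.

```bash
cat >> h.py <<'E'
def geo(f):
    hsv=cv2.cvtColor(f["frame"],cv2.COLOR_RGB2HSV)
    r=cut_out(f,"turntable")[0]["region"].astype(np.uint8)
    for l in("cup","bottle","tin"):
        for d in cut_out(f,l)[:1]: r|=d["region"].astype(np.uint8)
    c=max(cv2.findContours(r,0,1)[0],key=cv2.contourArea);c=cv2.convexHull(c)[:,0]
    P=np.array([ray(f,(v,u),.02)[:2] for u,v in c]);
    from scipy.optimize import least_squares
    q=least_squares(lambda q:np.hypot(*(P-q[:2]).T)-q[2],[.56,-.138,.09],loss="soft_l1",f_scale=.002).x
    return q,hsv
def orange(f,hsv):
    m=(hsv[...,0]<14)&(hsv[...,1]>190)&(hsv[...,2]>90);m=m.astype(np.uint8)
    n,L,S,C=cv2.connectedComponentsWithStats(m);
    k=1+np.argmax(S[1:,4]);v,u=np.nonzero(L==k)
    return np.array([ray(f,(a,b),.05)[:2] for a,b in zip(v,u)]),(v,u)
E
python3 - <<'E'
from h import *
f=grab_frame("top");q,hsv=geo(f);print("hub fit",q)
print("cap",ray(f,(100+356/2.5,240+317/2.5),.025))
O,(v,u)=orange(f,hsv);print(len(O),v.mean(),u.mean(),O.mean(0),O.min(0),O.max(0))
w,V=np.linalg.eigh(np.cov(O.T));print("arm dir",V[:,1],"ang",np.degrees(np.arctan2(*(O.mean(0)-q[:2])[::-1])),np.hypot(*(O.mean(0)-q[:2])))
b=(hsv[...,0]>105)&(hsv[...,0]<130)&(hsv[...,1]>120);v,u=np.nonzero(b[:,360:420]);u+=360
C=cv2.minEnclosingCircle(np.c_[u,v].astype(np.float32));print("rim",C,ray(f,C[0][::-1],.055))
for n,p in(("cup",ray(f,C[0][::-1],.055)),("cup floor",ray(f,(100+320/2.5,240+369/2.5),.022)),("spout",ray(f,(100+289/2.5,240+344/2.5),.13)),("tin",ray(f,cut_out(f,"tin")[0]["position"],.042)),("bot",ray(f,(100+372/2.5,240+267/2.5),.11)),("massager",ray(f,(100+230/2.5,240+157/2.5),.077))):
    d=p[:2]-q[:2];print(n,p,np.hypot(*d),np.degrees(np.arctan2(d[1],d[0])))
E
```

```text
hub fit [ 0.56943964 -0.12943333  0.08939242]
cap [ 0.57151918 -0.12908108  0.025     ]
101 291.36633663366337 389.38613861386136 [ 0.47052803 -0.17344452] [ 0.44661763 -0.1874924 ] [ 0.49394168 -0.15985094]
arm dir [-0.91042612 -0.4136717 ] ang -156.013102942143 0.10826122164425116
rim ((390.18292236328125, 227.4512176513672), 9.530184745788574) [ 0.6039902  -0.17246319  0.055     ]
cup [ 0.6039902  -0.17246319  0.055     ] 0.05518432638208434 -51.23749664997849
cup floor [ 0.60375953 -0.17410667  0.022     ] 0.056334378278161346 -52.4670510395633
spout [ 0.62393233 -0.1313792   0.13      ] 0.054527417860482645 -2.045096566085964
tin [ 0.76893984 -0.23697409  0.042     ] 0.2266392443472353 -28.326927351164404
bot [ 0.55779735 -0.07524443  0.11      ] 0.05542543923049472 102.1254720425794
massager [0.67188524 0.01309954 0.077     ] 0.17552982360421687 54.29328055190414
```

```bash
python3 -m pendant '[[0,0,0,-4.2],[0,0,0,-4.2],[0.02,-0.0136,0,0],[0.025,-0.017,0,0],[0.025,-0.017,0,0],[0.025,-0.017,0,0],[0.025,-0.017,0,0],[0.025,-0.017,0,0],[0.025,-0.017,0,0],[0.025,-0.017,0,0]]' 0 20
python3 -m pendant '[[0.025,-0.017,0,0],[0.025,-0.017,0,0],[0.025,-0.017,0,0],[0.025,-0.017,0,0],[0.025,-0.017,0,0],[0.025,-0.017,0,0],[0.025,-0.017,0,0],[0.025,-0.017,0,0],[0.025,-0.0177,0,0],[0,0,0,0]]'
python3 -m pendant '[[0.025,-0.017,0,0],[0,0,0.02,0],[0,0,0.02,0],[0,0,0.02,0],[0,0,0.02,0],[0,0,0,0]]'
python3 - <<'E'
from h import *
f=grab_frame("top");s=state();p=np.array(s["eef_pos"]);print(s["time"],p,s["orientation"],s["gripper_width"])
h=np.array([.57,-.129]);a=np.radians(-155.8);d=p[:2]-h
print("radial",d@[np.cos(a),np.sin(a)],"tang",d@[-np.sin(a),np.cos(a)])
cv2.imwrite("pics/t1.png",cv2.resize(f["frame"][130:340,240:500,::-1],None,fx=2.5,fy=2.5,interpolation=2))
E
```

```text
time: 1.93
eef_pos: [0.2926, -0.4004, 0.2314]
orientation: [0.0, 0.978, 0.208, -0.0]
wrist_force: [0.6, -0.6, -0.0]
gripper_width: -0.0004
grasp_force: 0.0
time: 2.77
eef_pos: [0.4377, -0.1649, 0.2316]
orientation: [-0.0, 0.978, 0.211, 0.001]
wrist_force: [-0.5, 0.6, -0.5]
gripper_width: 0.0002
grasp_force: 0.0
time: 3.27
eef_pos: [0.4495, -0.1437, 0.1484]
orientation: [-0.001, 0.978, 0.208, -0.002]
wrist_force: [-1.7, 0.5, -0.6]
gripper_width: -0.0
grasp_force: 0.0
3.3167 [ 0.4503532  -0.14381083  0.15030185] [-8.86471513e-04  9.78175228e-01  2.07776420e-01 -1.18221105e-03] 3.810945485584849e-05
radial 0.11520355280564416 tang -0.03553671905415195
```

View pics/t1.png

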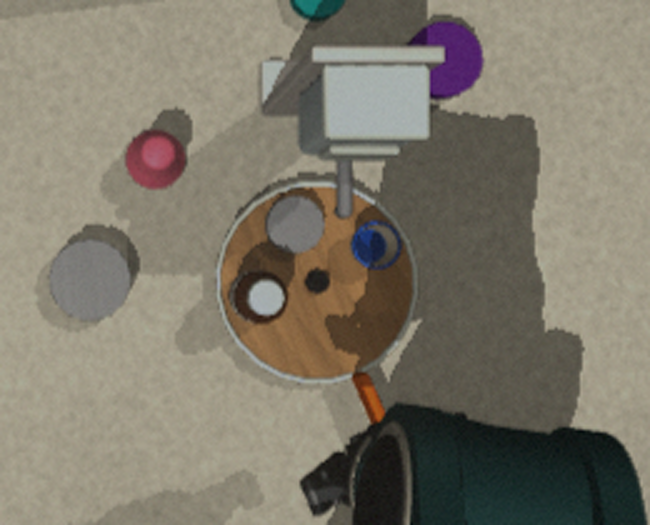

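The fingertips (325,485) are on the +y side of the orange arm (370,400) and clear of the bottle (262,297). The cup is at (376,245) and the spout tip at (344,212). I'll descend and then close in slowly.

```bash
python3 -m pendant '[[0,0,0.02,0],[0,0,0.03,0],[0,0,0.03,0],[0,0,0.025,0],[0,0,0.013,0],[0,0,0,0],[0,0,0,0],[0,0,0,0]]'
python3 -m pendant '[[0,0.002,0,0],[0,0.002,0,0],[0,0.002,0,0],[0,0.002,0,0],[0,0.002,0,0],[0,0.002,0,0],[0,0,0,0]]'
python3 - <<'E'
from h import *
f=grab_frame("top");s=state();p=np.array(s["eef_pos"]);print(s["time"],p,s["wrist_force"])
cv2.imwrite("pics/t2.png",cv2.resize(f["frame"][180:340,330:460,::-1],None,fx=3.7,fy=3.7,interpolation=2))
E
```

```text
time: 3.98
eef_pos: [0.4522, -0.1445, 0.0349]
orientation: [0.001, 0.978, 0.208, 0.001]
wrist_force: [-0.2, 0.4, 0.1]
gripper_width: -0.0003
grasp_force: 0.0
time: 4.57
eef_pos: [0.4562, -0.1555, 0.0333]
orientation: [0.0, 0.978, 0.207, 0.0]
wrist_force: [-0.0, 0.2, 0.2]
gripper_width: -0.0002
grasp_force: 0.0
4.6167 [ 0.45604791 -0.15521261  0.03323117] [ 1.22905432 -0.43481128 -0.61134428]
```

View pics/t2.png

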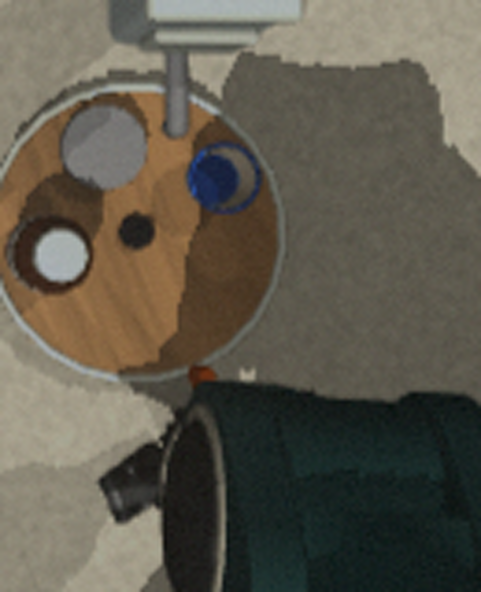

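The arm's elbow hides the orange arm except its root (203,375). The cup (224,178) and the disc have not moved. Now I'll push round along a circle about the hub.

```bash
python3 -m pendant '[[-0.0003,0.002,0,-1],[-0.0003,0.002,0,-1],[-0.0003,0.002,0,-1],[-0.0003,0.002,0,-1],[-0.0005,0.003,0,-1.5],[-0.0005,0.003,0,-1.5],[-0.0007,0.004,0,-2],[-0.0007,0.004,0,-2],[-0.0007,0.004,0,-2],[-0.0007,0.004,0,-2]]'
python3 - <<'E'
from h import *
f=grab_frame("top");s=state();p=np.array(s["eef_pos"]);d=p[:2]-[.57,-.129];print(s["time"],p,s["wrist_force"],np.hypot(*d),np.degrees(np.arctan2(d[1],d[0])))
hsv=cv2.cvtColor(f["frame"],cv2.COLOR_RGB2HSV)
b=((hsv[...,0]>105)&(hsv[...,0]<130)&(hsv[...,1]>120));b[:190]=0;b[270:]=0;b[:,:330]=0;b[:,425:]=0
v,u=np.nonzero(b);C=cv2.minEnclosingCircle(np.c_[u,v].astype(np.float32));q=ray(f,C[0][::-1],.055);d=q[:2]-[.57,-.129];print(C,q,np.hypot(*d),np.degrees(np.arctan2(d[1],d[0])))
E
```

```text
time: 5.45
eef_pos: [0.4667, -0.1836, 0.0331]
orientation: [-0.0, 0.942, 0.335, -0.0]
wrist_force: [-1.4, 0.1, -0.4]
gripper_width: -0.0002
grasp_force: 0.8
5.5 [ 0.46712967 -0.18436606  0.03318692] [-0.95408959 -0.28759137  0.04148915] 0.1168233991270544 -151.710323658029
((386.8333435058594, 223.5), 9.501571655273438) [ 0.61210305 -0.16535214  0.055     ] 0.05562503998148991 -40.807614138729534
```

Contact is made and the cup has turned about 11°. Roughly 38° remain, so I'll push about 30° and check.

```bash
python3 -m pendant '[[-0.0003,0.002,0,-1],[-0.0007,0.004,0,-2],[-0.0007,0.004,0,-2],[-0.0007,0.004,0,-2],[-0.0007,0.004,0,-2],[-0.0007,0.004,0,-2],[-0.0007,0.004,0,-2],[-0.0007,0.004,0,-2],[-0.0007,0.004,0,-2],[-0.0007,0.004,0,-2]]'
python3 -m pendant '[[-0.0007,0.004,0,-2],[-0.0007,0.004,0,-2],[-0.0007,0.004,0,-2],[-0.0007,0.004,0,-2],[-0.0007,0.004,0,-2],[-0.0003,0.002,0,-1],[0,0,0,0]]'
cat >> h.py <<'E'
def look(name):
    f=grab_frame("top");s=state();p=np.array(s["eef_pos"]);d=p[:2]-[.57,-.129];print(s["time"],p,s["wrist_force"],np.hypot(*d),np.degrees(np.arctan2(d[1],d[0])))
    hsv=cv2.cvtColor(f["frame"],cv2.COLOR_RGB2HSV)
    b=((hsv[...,0]>105)&(hsv[...,0]<130)&(hsv[...,1]>120));b[:190]=0;b[270:]=0;b[:,:330]=0;b[:,425:]=0
    v,u=np.nonzero(b);C=cv2.minEnclosingCircle(np.c_[u,v].astype(np.float32));q=ray(f,C[0][::-1],.055);d=q[:2]-[.57,-.129];print(C,q,np.hypot(*d),np.degrees(np.arctan2(d[1],d[0])))
    cv2.imwrite(name,cv2.resize(f["frame"][180:340,330:460,::-1],None,fx=3.7,fy=3.7,interpolation=2))
E
python3 -c "from h import *;look('pics/t3.png')"
```

```text
time: 6.33
eef_pos: [0.4902, -0.2139, 0.0332]
orientation: [-0.0, 0.874, 0.485, -0.0]
wrist_force: [-2.6, -0.2, 0.3]
gripper_width: 0.0
grasp_force: 0.8
time: 6.92
eef_pos: [0.5084, -0.2274, 0.0332]
orientation: [-0.0, 0.824, 0.566, 0.0]
wrist_force: [0.4, -0.3, 0.4]
gripper_width: -0.0001
grasp_force: 0.0
6.9667 [ 0.50827248 -0.22721955  0.03321729] [-0.08710907 -0.62346657 -0.13748916] 0.11600589436928702 -122.14791028197511
((375.0701904296875, 216.95614624023438), 9.434431076049805) [ 0.62523571 -0.1405281   0.055     ] 0.056425890953713344 -11.788825870380858
```

View pics/t3.png

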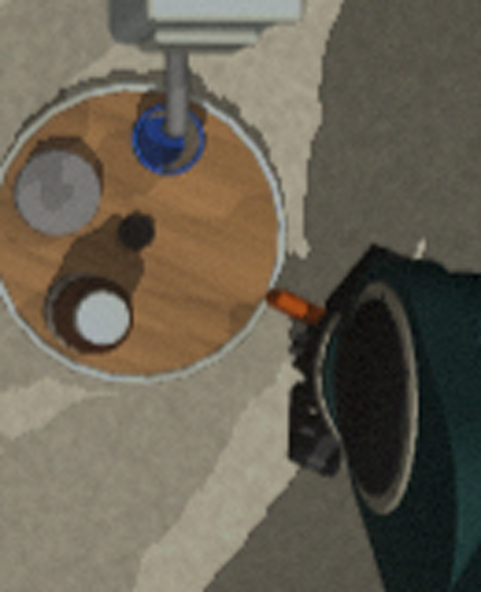

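The cup (170,139) is now nearly under the spout tip (176,128). The finger sits against the fin and bottle and tin are upright. The cup needs about 9° more.

```bash
python3 -m pendant '[[-0.0003,0.002,0,-1],[-0.0007,0.004,0,-2],[-0.0007,0.004,0,-2],[-0.0005,0.003,0,-1.5],[-0.0005,0.003,0,-1.5],[-0.0003,0.002,0,-1],[0,0,0,0],[0,0,0,0]]'
python3 - <<'E'
from h import *
look('pics/t4.png')
f=grab_frame("scene");c=cv2.resize(f["frame"][130:230,180:300,::-1],None,fx=5,fy=5,interpolation=2)
for X in ((.624,-.1314,.13),(.57,-.129,.02)):
    p=(proj(f,X)-[180,130])*5;print(X,p)
cv2.imwrite("pics/s4.png",c)
E
```

```text
time: 7.63
eef_pos: [0.5247, -0.2353, 0.0333]
orientation: [0.0, 0.777, 0.629, 0.0]
wrist_force: [0.4, 0.3, -0.4]
gripper_width: -0.0002
grasp_force: 0.0
7.6833 [ 0.52458952 -0.23529843  0.03330265] [ 0.13566111  0.19384009 -0.7244989 ] 0.11559182018476903 -113.13207838773336
((371.0, 216.27777099609375), 9.402787208557129) [ 0.62645071 -0.13197437  0.055     ] 0.05652901712103891 -3.016108847409994
(0.624, -0.1314, 0.13) [212.16348449 199.86508071]
(0.57, -0.129, 0.02) [286.13960774 269.65357204]
```

View pics/t4.png

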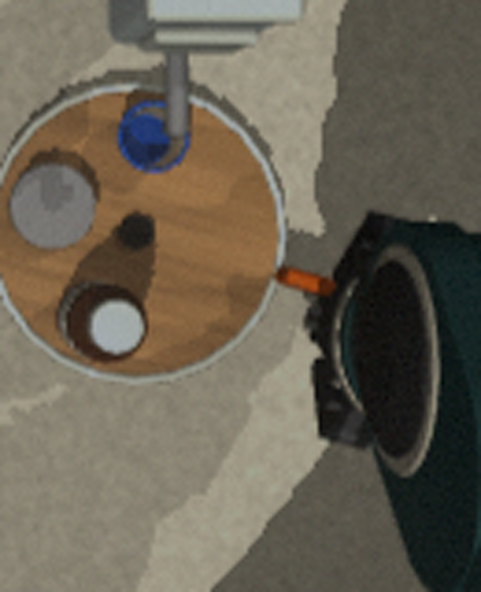

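View pics/s4.png

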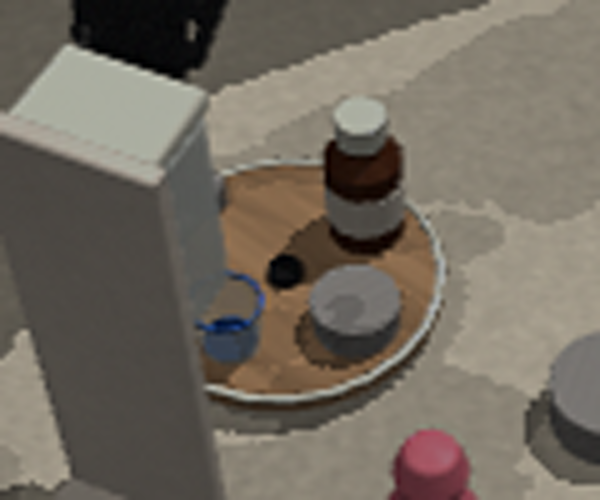

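Both views agree. The cup is centred at about (0.626, -0.132) and the spout at (0.624, -0.131), an offset of about 3 mm. Bottle (115,325 in the top view) and tin (53,205) are upright. I'll withdraw now.

```bash
python3 -m pendant '[[0,-0.004,0,0],[-0.002,-0.008,0,0],[-0.005,-0.01,0,0],[-0.005,-0.01,0,0],[0,0,-0.02,0],[0,0,-0.03,0],[0,0,-0.03,0],[0,0,-0.03,0],[-0.02,0,-0.02,0],[-0.03,0,0,0]]'
python3 -m pendant '[[-0.03,0,0,0],[-0.03,0,0,0],[-0.02,0,0,0],[0,0,0,0],[0,0,0,0],[0,0,0,0],[0,0,0,0],[0,0,0,0]]'
python3 -c "from h import *;look('pics/t5.png')"
```

```text
time: 8.57
eef_pos: [0.4815, -0.2888, 0.1677]
orientation: [0.003, 0.776, 0.63, 0.001]
wrist_force: [0.3, -1.3, -0.7]
gripper_width: 0.0001
grasp_force: 0.0
time: 9.23
eef_pos: [0.4637, -0.3668, 0.1634]
orientation: [-0.0, 0.777, 0.63, -0.0]
wrist_force: [-0.4, 0.6, -0.6]
gripper_width: 0.0001
grasp_force: 0.0
9.2833 [ 0.46376115 -0.36699674  0.16338955] [ 0.93818605  0.98567495 -0.15184834] 0.2606321997694902 -114.055402710651
((371.0, 216.27777099609375), 9.402787208557129) [ 0.62645071 -0.13197437  0.055     ] 0.05652901712103891 -3.016108847409994
```

View pics/t5.png

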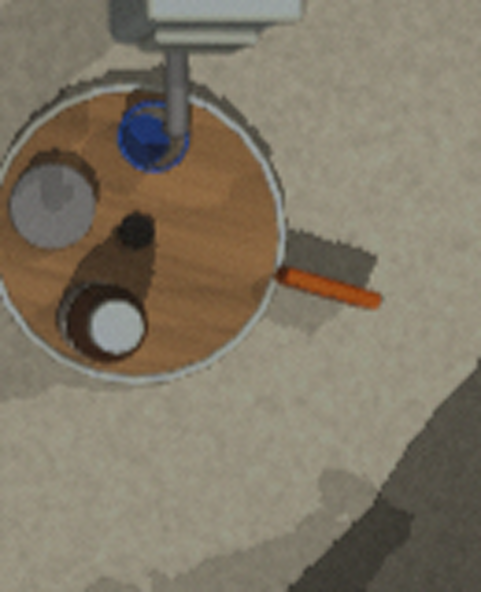

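The cup (153,136) is unchanged under the spout, the arm (330,287) is free, and the finger is clear.

```bash
python3 -c "from cell import *;print(sign_off())"
```

```text
the job is handed in; nothing more can be done
None
```

The job is handed in: the cup stands about 3 mm (measured from the camera) from centred under the spout, the turntable is at rest with cup, bottle and tin upright on it, and the finger is withdrawn; no verdict was returned.

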